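Secure a new label roll on its stand

TASK

The new label roll on the stand is not yet home on its hub: first press it down gently until it clicks past its catch and rests at the bottom, and do not go on pushing hard. Then start the wing nut that lies loose on top of the stud: back it off (counter-clockwise from above) until it drops into the thread, and screw it down clockwise until its flange sits flat on the roll. Leave the stapler, the calculator and the tape roll where they are, and let go of everything.

Things in the scene. Friction and masses are not known exactly. Their poses are not given: they have to be found in the camera images.
- stand: Label-roll stand, fixed to the desk: round grey base, diameter 176 mm, 10 mm thick, with a low tear bar (top at 34 mm) at its +x edge and a vertical steel stud on its axis. Origin at the centre of the base's underside, z up the stud. The stud's smooth core, diameter 20 mm, ends 110 mm above the desk; round it runs a coarse right-handed three-start thread, outside diameter 31 mm, lead 27 mm a turn.
- crown (a point): Point on the stud's axis at the top of the thread, 84 mm above the desk. There the thread has three flat lands, 76 degrees long, on which the nut's lugs lie. A 3 mm stop tooth at each land's clockwise end keeps the nut from being screwed in from there; at the counter-clockwise end the nut falls 8 mm into a notch, whence it screws down clockwise.
- roll (a joint): How far the roll is pressed down the stud, in m: about 0 at the start (11 mm proud), 0.011 fully home on its stop. White paper label roll, outside diameter 130 mm, 50 mm tall, bore 44 mm, guided upright on the hub. A sprung catch resists with a peak of about 10 N some 2 to 3 mm down; after about 5 mm it pulls the roll home by itself, and it stays.
- roll_top (a point): Point on the stud's axis in the plane of the roll's top face: 77 mm above the desk at the start, 66 mm when the roll is home. The face free to press on is a ring from radius 31 mm (the nut's flange) to 65 mm, partly overhung by the nut's two wings.
- nut_mid (a point): Aluminium flanged wing nut, 160 g, loose. The point is on its axis, 17 mm above its underside, half-way up the wings; z up. Two straight wings along its own +x and -x, each 10 mm thick, 18 mm high (8 to 26 mm above the underside), out to radius 49 mm. Flange diameter 62 mm, 6 mm thick; hub diameter 44 mm, top 30 mm above the underside; open bore with three inner lugs.
- nut: The same nut, origin on its axis at its underside: 82 mm above the desk on the crown, where it lies level; about 74 mm once it has dropped by its own weight after 15 to 70 degrees of backing off (a tooth soon stops further backing off); 66 mm with the flange flat on the roll that is home, some 90 to 125 degrees clockwise from the notch. The thread holds it where it is left.
- stapler: Bystander: desk stapler, 130 mm long, 34 mm wide, 62 mm high. Origin at the centre of its underside.
- calculator: Bystander: flat calculator, 140 x 80 mm, 17 mm high. Origin at the centre of its underside.
- tape: Bystander: roll of clear packing tape lying flat, diameter 100 mm, 48 mm high. Origin at the centre of its underside.
Mind the look-alikes: they are no part of the job. Leave any brown or orange look-alike of the nut alone.

How it is judged:
On the way, in this order (a step that is already met when the one before it is completed fails the run):
1. the roll has clicked home (within 1.5 mm of its stop) (value of joint roll above 0.0095 m), for 0.2 s.
2. the nut has dropped into the thread (at least 5.5 mm below where it lay, centred on the stud) (z of nut_mid in the frame of stand below 0.0935 m and horizontal distance between nut_mid and stand below 0.005 m), for 0.1 s.
At the end, for the whole second after the job is handed in: The roll is home (within 1.5 mm of its stop) and the nut is screwed down on the stud: its flange within about 2 mm of the roll's top (nut_mid at most 85.2 mm above the desk), within 5 mm of the axis, level within 0.06 rad and at rest (value of joint roll above 0.0095 m and z of nut_mid in the frame of stand below 0.0852 m and horizontal distance between nut_mid and stand below 0.005 m and angle between nut_mid's own z axis and vertical below 0.06 rad and angular speed of nut below 0.1 rad/s); the robot touches nothing.
It fails at once if the fingers push the roll with more than 45 N (contact force between the fingers and roll above 45 N).
It fails at once if a bystander is moved by more than 30 mm (distance of any of stapler, calculator, tape from where it was at the start of the episode above 0.03 m).
It also fails if it takes over 51 s, if anything falls off the work surface, if the arm or the gripper's body presses on something with over 40 N, if the wrist force passes 120 N, or if a joint passes its speed limit or range.

ROBOT

A 6-joint arm with a two-finger parallel gripper is mounted at the origin on the work surface. World frame = base frame: x ahead of the robot, y to its left, z up, the work surface at z = 0. Lengths are in m, angles in rad, forces in N, time in s.
With the tool pointing down it reaches from about 0.3 to 0.775 m from the base axis. Payload 14.6 kg.
Tool frame: the origin (TCP) lies at the very end of the fingers, on their centre line; the grasp point (between the pads) lies 19 mm behind it; z points along the fingers, y is the direction in which the jaws open and shut (so a half turn about z gives the same grasp; the last joint's range is limited). The gripper opens to 85 mm and grips with 20 to 120 N. Pads are 22 mm wide; open, the fingers measure 114 mm over their backs; the gripper's body (76 mm by 85 mm) begins 54 mm behind the grasp point. The pads swing forward as they close: fully open they stand 13 mm farther back than shut.
Start: joints at [1.111, 0.3, 1.521, -0, 1.321, -0.067], TCP at [0.211, 0.508, 0.195] pointing down, gripper open.
Joint ranges: [-3.03, 3.03], [-0.79, 2.21], [0.23, 2.52], [-1.04, 4.18], [0, 3.07], [-2.55, 2.55]. Speed limits (rad/s): [2.22, 2.22, 2.57, 3.14, 3.14, 3.14].

INTERFACE

Orientations are given as a unit quaternion [x, y, z, w].
In Python, from bench import ctrl gives the robot as it stands.
- The arm moves only by the tool carry_out, never from a script. Its argument "increments" is a list that holds one entry, the list of rows, each a list of 4 numbers: the shift along the tool's x, y, z in mm, then the turn about the tool's z in rad. A call has 1 to 20 rows; each row is the pose to reach, as a shift and turn from the pose commanded when the call began, along the tool's axes at that moment; what a row does not reach only later rows make up. A row lasts 1/10 s, in which the tool goes at most 50 mm and 8.59 degrees, less where a joint would pass 70% of its speed; a pose out of reach is approached as far as the arm can. A call with a gripper value outside its range is refused whole. "fingers" is the gripper's target within -1 to 1 (shut at 1, half-way at 0, fully open at -1), set as the call begins (left out, the last holds). The fingers move at their own pace and stop on an object; "newtons" is the grip in N (left out, the last holds). Time passes only in rows, so rows that repeat a pose let the fingers close. It gives the time, the measured TCP pose, the force and the opening at its end, in the units of the state.
- ctrl.get_obs(): the state, without advancing time (a new reading comes with each control period).
- ctrl.read_camera(name): name is "side" or "top" or "wrist"; returns the picture (480x640x3 uint8, blue, green, red); there is no depth.
- ctrl.camera_params(name): a dict with "K" (3x3 intrinsics, pixels), "R" (3x3) and "t" (3): a world point X has camera coordinates R X + t. Camera axes: x right, y down, z forward; pixel columns grow to the right and rows downward; lengths in m; the calibration is good to about 2 mm. A picture is of the moment at which its call begins: read the wrist's pose just before it. camera_params takes no time and is no camera call; for the wrist camera it gives the pose at the moment of the call.
- ctrl.hand_in(): hands the job in, once; it reports no verdict.
The state is a dict: "time": time; "qpos": joint angles; "joint_velocities": joint speeds; "joint_efforts": joint torques, N m; "ee_pos": TCP position; "eef_rot": TCP orientation; "force": force on the tool from outside, world axes, zero at the start; "wrist_torque": the same for the moment, N m; "width": opening from 0.0 (shut) to 1.0 (fully open).
Only numpy, scipy, OpenCV 4.12 (cv2) and the standard library are available. Lean on these libraries where they do the work, as an engineer would, in place of code of your own. Each camera call takes 0.05 s, during which the arm holds its last target.

## Working session

There is one attempt and no reset: what is moved stays moved. The work goes in short steps, Python scripts to look and compute and a tool call to move; the robot and the scene stay as the last step left them, time stands still between calls to the robot, and variables do not carry over. Pictures are saved under pics/ and viewed, and the job is handed in when it is done.

Besides the shell and the picture viewer there is one more tool, called after ">>>" as a command line: name --argument value ..., lists and objects as JSON in quotes. carry_out: Moves the arm, as the interface text tells. Its arguments: {"type":"object","properties":{"increments":{"type":"array"},"fingers":{"type":"number"},"newtons":{"type":"number"}},"required":["increments"]}

```bash
mkdir -p pics; ls; python3 - <<'E'
from bench import ctrl
import cv2
o=ctrl.get_obs();print({k:(v if not hasattr(v,'round') else v) for k,v in o.items()})
for n in ["top","side","wrist"]:
    p=ctrl.camera_params(n);print(n,p["K"],p["R"],p["t"])
    cv2.imwrite(f"pics/{n}0.png",ctrl.read_camera(n))
E
```

```text
pics
{'time': 0.0, 'qpos': array([ 1.11138335e+00,  3.00470251e-01,  1.52162494e+00, -1.20200005e-05,
        1.32070605e+00, -6.66144312e-02]), 'joint_velocities': array([-3.44707016e-04, -9.43697084e-04,  1.00773021e-03, -1.36159003e-03,
       -6.31836478e-05, -1.05132623e-03]), 'joint_efforts': array([-1.77215575e-04, -5.43511605e+01, -3.61788440e+01, -6.81521783e-05,
        4.05123094e-03, -7.15065562e-05]), 'ee_pos': array([0.21040803, 0.50784164, 0.19460325]), 'eef_rot': array([ 1.95137601e-01,  9.80775689e-01, -5.85029564e-04, -1.51490385e-04]), 'force': array([ 0.01515791, -0.17064949,  0.25790286]), 'wrist_torque': array([0.03018359, 0.00555664, 0.01088843]), 'width': 0.9988964350638714}
top [[525.27833908   0.         322.29896318]
 [  0.         525.27833908 244.62098745]
 [  0.           0.           1.        ]] [[ 0.00549389 -0.99997787 -0.00375132]
 [-0.99424037 -0.00506077 -0.10705357]
 [ 0.10703222  0.00431785 -0.99424618]] [-0.00913925  0.52345657  1.3090767 ]
side [[448.48716073   0.         327.52555771]
 [  0.         448.48716073 239.47695688]
 [  0.           0.           1.        ]] [[ 0.99123183 -0.1321021   0.00291389]
 [-0.07605505 -0.58843686 -0.80495819]
 [ 0.10805131  0.79767857 -0.59332438]] [-0.5263365   0.1072529   0.85711833]
wrist [[377.67583729   0.         312.12789554]
 [  0.         377.67583729 236.90043566]
 [  0.           0.           1.        ]] [[ 0.38407482  0.92330079 -0.0014748 ]
 [ 0.87735703 -0.3644646   0.31210608]
 [ 0.28763028 -0.12116601 -0.95004611]] [-0.54895785 -0.03943879  0.38110796]
```

View pics/top0.png

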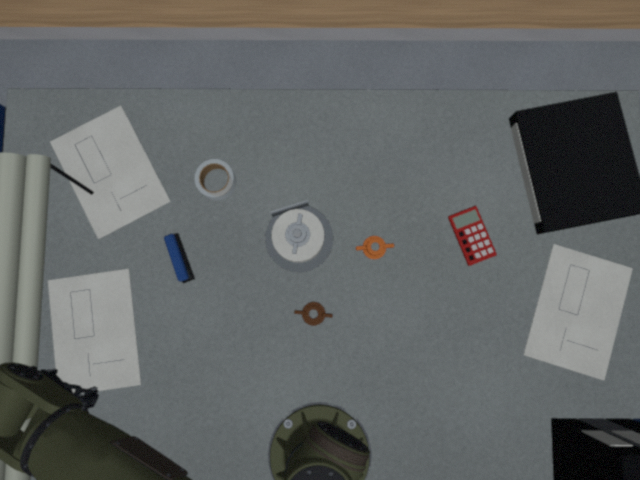

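View pics/side0.png

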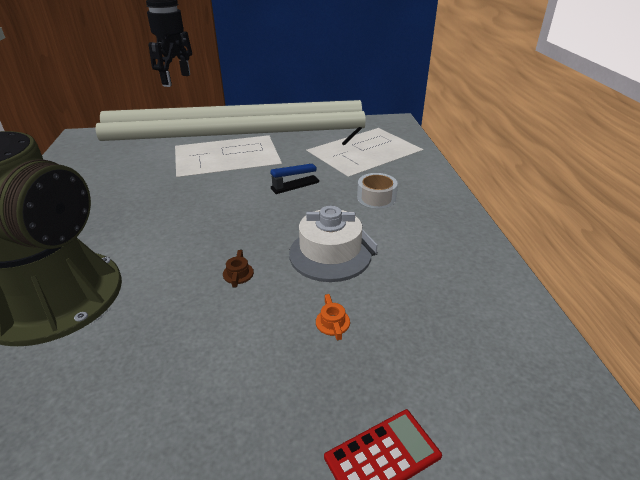

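View pics/wrist0.png

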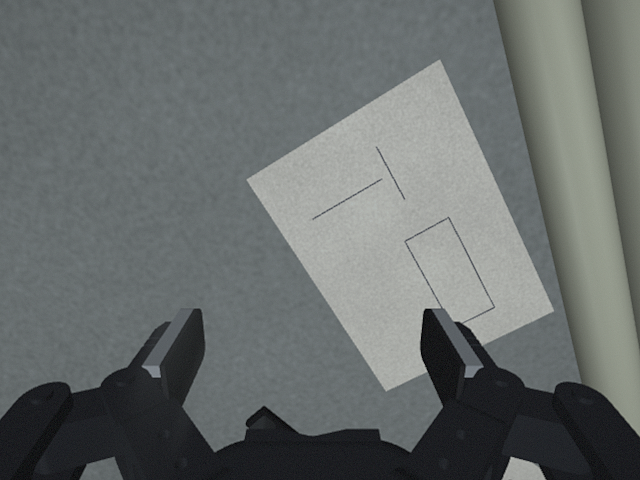

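Nut candidates in the top view are orange at (375,247), brown at (313,314) and grey at (297,233). The grey aluminium one on the stand's stud is the one meant. I'll confirm it in an enlarged crop.

```bash
python3 - <<'E'
import cv2
a=cv2.imread("pics/top0.png")[190:280,250:350]
b=cv2.imread("pics/side0.png")[195:285,280:390]
cv2.imwrite("pics/topc.png",cv2.resize(a,None,fx=6,fy=6,interpolation=cv2.INTER_CUBIC))
cv2.imwrite("pics/sidec.png",cv2.resize(b,None,fx=6,fy=6,interpolation=cv2.INTER_CUBIC))
E
```

```text
(no output)
```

View pics/topc.png

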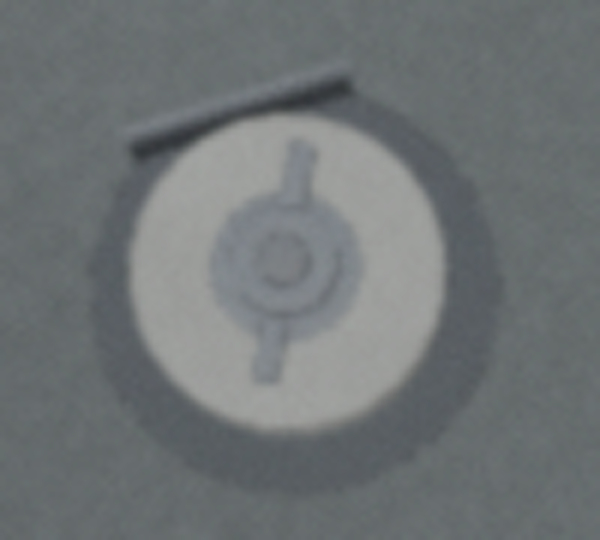

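View pics/sidec.png

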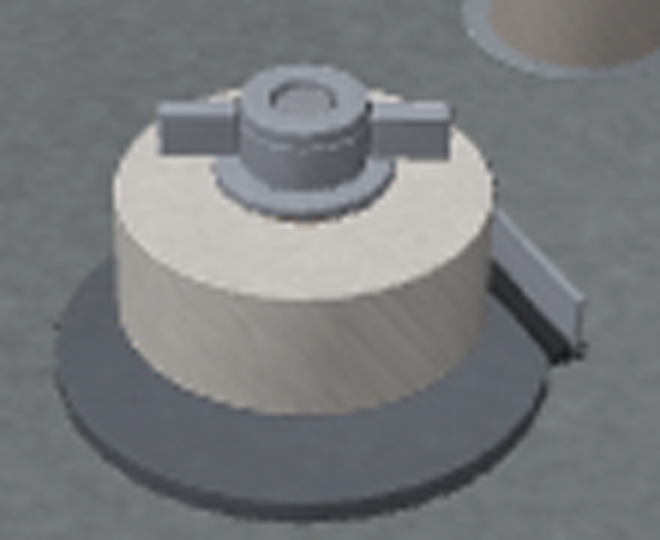

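The crop confirms it: the grey aluminium nut is on the stud. In the top picture the stud top is at about (297.5,233), the roll's centre at (297.9,235.4), and the wing ends at (300.2,213.8) and (294.5,253.7).

```bash
cat > h.py <<'E'
import numpy as np, cv2
from bench import ctrl
from scipy.spatial.transform import Rotation as Rn
def ray(n,px,z,p=None):
    p=p or ctrl.camera_params(n)
    d=p["R"].T@np.linalg.solve(p["K"],[px[0],px[1],1]);c=-p["R"].T@p["t"]
    return c+d*(z-c[2])/d[2]
def proj(X,p):
    q=p["K"]@(p["R"]@np.array(X)+p["t"]);return q[:2]/q[2]
E
python3 - <<'E'
from h import *
print(ray("top",(297.5,233),.11),ray("top",(297.9,235.4),.077))
a=ray("top",(300.2,213.8),.108);b=ray("top",(294.5,253.7),.108);print(a,b,(a+b)/2,np.degrees(np.arctan2(*(a-b)[1::-1])))
s=lambda x,y:(x/6+280,y/6+195)
print("side stud",ray("side",s(305,98),.11))
w=ray("side",s(160,105),.108);v=ray("side",s(450,105),.108);print(w,v,(w+v)/2,np.degrees(np.arctan2(*(v-w)[1::-1])))
print("roll side", ray("side",s(304,205),.077))
o=ctrl.get_obs();R=Rn.from_quat(o["eef_rot"]).as_matrix();print(R)
p=ctrl.camera_params("wrist");c=-p["R"].T@p["t"];print("cam in tool",R.T@(c-o["ee_pos"]), "cam axes in tool\n",R.T@p["R"].T)
for n,px,z in [("stapler",(178,257),.05),("calc",(472,236),.017),("tape",(214,178),.048)]: print(n,ray("top",px,z))
E
```

```text
[0.54236829 0.05282    0.11      ] [0.54071327 0.05349268 0.077     ]
[0.58927428 0.04691264 0.108     ] [0.49274497 0.05956542 0.108     ] [0.54100962 0.05323903 0.108     ] -7.46758718818752
side stud [0.54492363 0.05692768 0.11      ]
[0.49687913 0.06190846 0.108     ] [0.59269552 0.04957707 0.108     ] [0.54478732 0.05574277 0.108     ] -7.333549655281595
roll side [0.54275989 0.042087   0.077     ]
[[-9.23837909e-01  3.82783737e-01 -3.59422285e-04]
 [ 3.82783903e-01  9.23837609e-01 -7.45358689e-04]
 [ 4.67366399e-05 -8.26171677e-04 -9.99999658e-01]]
cam in tool [ 0.08070153 -0.00032734 -0.17887458] cam axes in tool
 [[-1.39848474e-03 -9.50028750e-01 -3.12159285e-01]
 [ 9.99998907e-01 -1.17852236e-03 -8.93303841e-04]
 [ 4.80777634e-04 -3.12160193e-01  9.50029359e-01]]
stapler [0.4881773  0.35409619 0.05      ]
calc [ 0.5489196  -0.39072077  0.017     ]
tape [0.69042566 0.27001471 0.048     ]
```

>>> carry_out --increments '[[[-480,-293,0,2.88],[-480,-293,0,2.88],[-480,-293,0,2.88],[-480,-293,0,2.88],[-480,-293,0,2.88],[-480,-293,0,2.88],[-480,-293,0,2.88],[-480,-293,0,2.88],[-480,-293,0,2.88],[-480,-293,0,2.88],[-480,-293,0,2.88],[-480,-293,0,2.88],[-480,-293,0,2.88],[-480,-293,0,2.88],[-480,-293,0,2.88],[-480,-293,0,2.88],[-480,-293,0,2.88],[-480,-293,0,2.88],[-480,-293,0,2.88],[-480,-293,0,2.88]]]' --fingers -1

```text
time: 2.15
ee_pos: [0.5417, 0.0537, 0.195]
eef_rot: [0.998, -0.067, -0.0, 0.0]
force: [-0.5, 0.4, 0.4]
width: 1.0
```

```bash
python3 - <<'E'
from h import *
o=ctrl.get_obs();R=Rn.from_quat(o["eef_rot"]).as_matrix();print(o["time"],o["ee_pos"],np.degrees(np.arctan2(R[1,0],R[0,0])),o["qpos"],o["force"])
p=ctrl.camera_params("wrist")
cv2.imwrite("pics/w1.png",ctrl.read_camera("wrist"))
print(proj([.542,.0535,.11],p),proj([.542,.0535,.077],p)); print(p)
E
```

```text
2.15 [0.54172325 0.05370163 0.19498047] -7.709936272195881 [3.15170071e-02 2.87819235e-01 1.53706155e+00 1.57766894e-05
 1.31713775e+00 1.73687313e+00] [-0.47324497  0.36464823  0.36313151]
[312.09155003 227.02724087] [312.08046466 215.29290665]
{'K': array([[377.67583729,   0.        , 312.12789554],
       [  0.        , 377.67583729, 236.90043566],
       [  0.        ,   0.        ,   1.        ]]), 'R': array([[-1.35605902e-01, -9.90762790e-01,  3.64251222e-04],
       [-9.40745449e-01,  1.28875339e-01,  3.13670443e-01],
       [-3.10819946e-01,  4.21928958e-02, -9.49531843e-01]]), 't': array([0.12643763, 0.46128446, 0.54611284])}
```

View pics/w1.png

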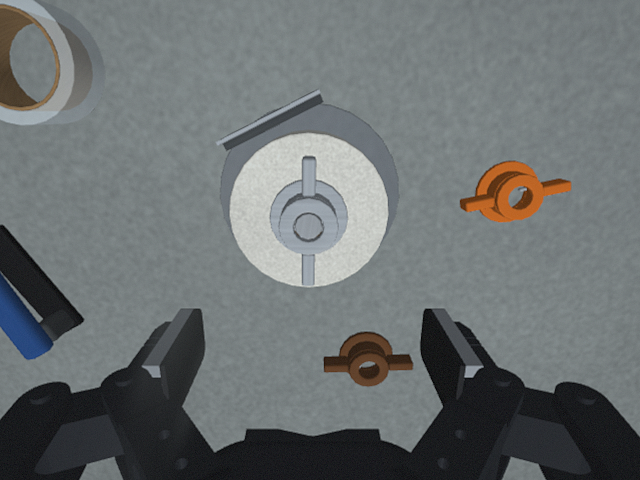

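The wrist picture shows the stud top at (308,227) and the wings vertical at x=308, from (309,157) to (308,285). The yaw therefore fits, with about 3 mm of lateral error.

```bash
python3 - <<'E'
from h import *
print(ray("wrist",(308,227.5),.11),ray("wrist",(309,210),.077))
a=ray("wrist",(309,157),.108);b=ray("wrist",(308,285),.108);print(a,b,(a+b)/2,np.degrees(np.arctan2(*(a-b)[1::-1])))
im=cv2.imread("pics/w1.png")[120:300,210:410];cv2.imwrite("pics/w1c.png",cv2.resize(im,None,fx=3.3,fy=3.3,interpolation=cv2.INTER_CUBIC))
E
```

```text
[0.5420553  0.05651227 0.11      ] [0.54673497 0.05538488 0.077     ]
[0.5919135  0.04896054 0.108     ] [0.49541371 0.06296165 0.108     ] [0.54366361 0.0559611  0.108     ] -8.255407272327956
```

View pics/w1c.png

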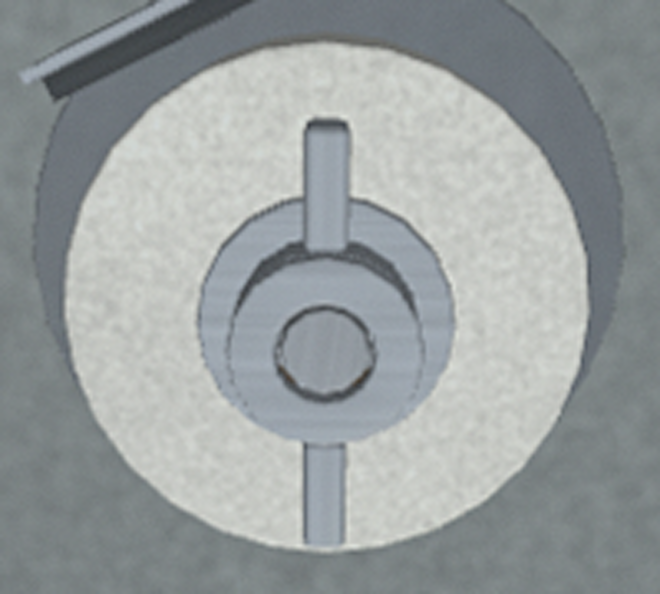

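>>> carry_out --increments '[[[1,-2,30,0],[1,-2,70,0],[1,-2,95,0],[1,-2,105,0],[1,-2,110,0],[1,-2,112,0],[1,-2,112,0]]]'

```text
time: 2.9
ee_pos: [0.5436, 0.0556, 0.0841]
eef_rot: [0.998, -0.065, 0.001, -0.0]
force: [-0.0, -0.8, -0.2]
width: 1.0
```

```bash
python3 - <<'E'
from h import *
o=ctrl.get_obs();print(o["time"],o["ee_pos"],o["force"])
cv2.imwrite("pics/s2.png",cv2.resize(ctrl.read_camera("side")[160:290,260:420],None,fx=4.5,fy=4.5,interpolation=cv2.INTER_CUBIC))
E
```

```text
2.9 [0.54360136 0.05556696 0.08413419] [-0.00434996 -0.79190097 -0.17465921]
```

View pics/s2.png

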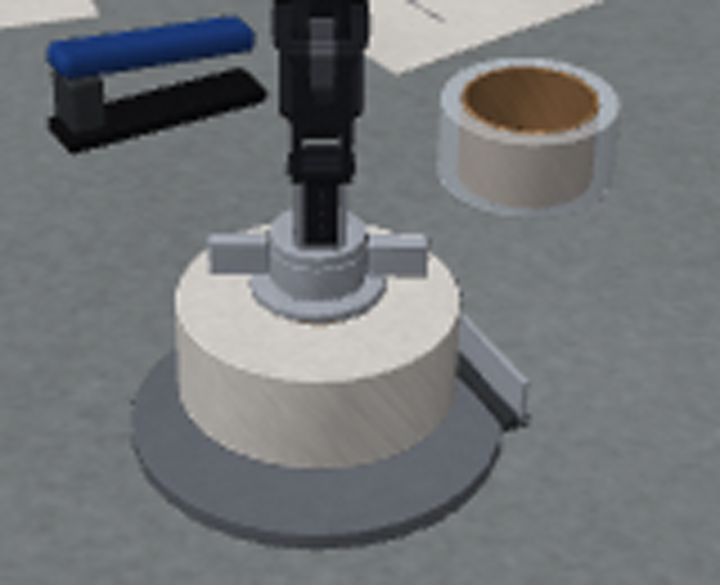

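The open finger is centred on the hub between the wings, with its tip at about z=0.097 and clear of everything. I'll descend towards contact.

>>> carry_out --increments '[[[0,0,6,0],[0,0,12,0],[0,0,15,0],[0,0,17,0],[0,0,18,0],[0,0,19,0],[0,0,19,0]]]'

```text
time: 3.65
ee_pos: [0.5431, 0.0555, 0.0642]
eef_rot: [0.998, -0.066, 0.0, 0.0]
force: [0.6, 0.0, 0.8]
width: 1.0
```

>>> carry_out --increments '[[[0,0,1,0],[0,0,2,0],[0,0,2,0]]]'

```text
time: 3.95
ee_pos: [0.543, 0.0555, 0.0621]
eef_rot: [0.998, -0.066, -0.0, 0.0]
force: [-0.3, 0.2, 0.4]
width: 0.996
```

>>> carry_out --increments '[[[0,0,1,0],[0,0,2,0],[0,0,2,0]]]'

```text
time: 4.25
ee_pos: [0.543, 0.0555, 0.06]
eef_rot: [0.998, -0.066, -0.0, 0.0]
force: [0.6, 0.3, -0.8]
width: 0.998
```

>>> carry_out --increments '[[[0,0,1,0],[0,0,2,0],[0,0,2,0]]]'

```text
time: 4.55
ee_pos: [0.543, 0.0556, 0.058]
eef_rot: [0.998, -0.066, -0.0, 0.0]
force: [1.0, 0.4, -0.6]
width: 1.002
```

```bash
python3 - <<'E'
from h import *
o=ctrl.get_obs();print(o["time"],o["ee_pos"],o["force"])
cv2.imwrite("pics/s3.png",cv2.resize(ctrl.read_camera("side")[180:290,260:420],None,fx=4.5,fy=4.5,interpolation=cv2.INTER_CUBIC))
E
```

```text
4.55 [0.54299289 0.0555501  0.05802727] [ 0.99319813  0.4366835  -0.55558979]
```

View pics/s3.png

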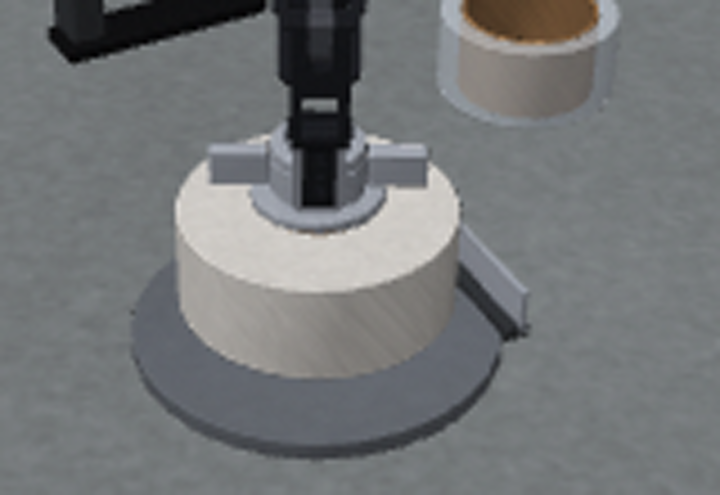

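The fingertip is at crop (318,208), i.e. picture (330.7,226.2), and is still above the roll. I'll work out its height.

```bash
python3 - <<'E'
from h import *
p=ctrl.camera_params("side")
for y in (-.001,.006,.013):
  for z in (.066,.077,.085): print(y,z,proj([.536,y,z],p))
E
```

```text
-0.001 0.066 [330.23581498 246.6257749 ]
-0.001 0.077 [330.27273161 242.1073367 ]
-0.001 0.085 [330.29993045 238.77831373]
0.006 0.066 [329.74770854 244.48276763]
0.006 0.077 [329.78074499 239.97719169]
0.006 0.085 [329.80508304 236.65791984]
0.013 0.066 [329.26575269 242.36676424]
0.013 0.077 [329.29500385 237.87408763]
0.013 0.085 [329.31655151 234.56458913]
```

```bash
python3 - <<'E'
from h import *
cv2.imwrite("pics/w3.png",ctrl.read_camera("wrist"))
cv2.imwrite("pics/s4.png",cv2.resize(ctrl.read_camera("side")[110:260,285:385],None,fx=6,fy=4*1.0,interpolation=cv2.INTER_CUBIC))
E
```

```text
(no output)
```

View pics/w3.png

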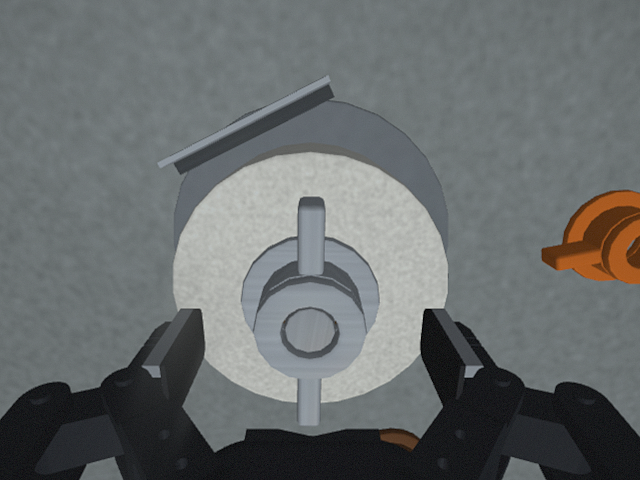

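View pics/s4.png

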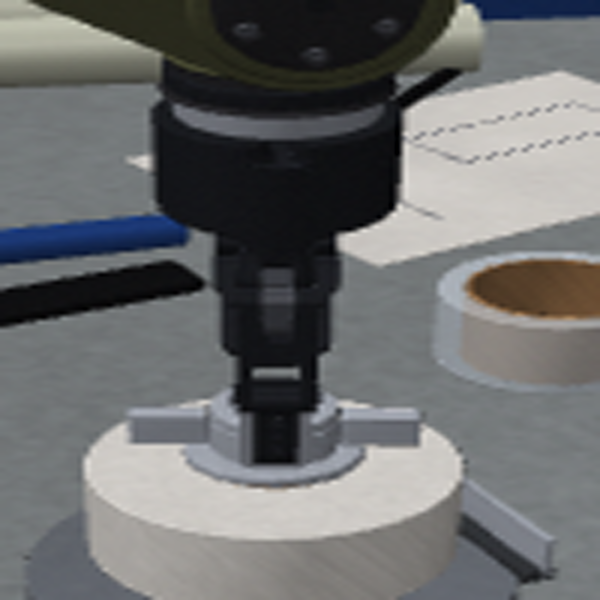

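```bash
python3 - <<'E'
from h import *
p=ctrl.camera_params("wrist");o=ctrl.get_obs()
X=np.array([.543,.0555,.11]);print(o["ee_pos"],proj(X,p),(p["R"]@X+p["t"])[2], 378*.02/(p["R"]@X+p["t"])[2])
R=Rn.from_quat(o["eef_rot"]).as_matrix()
for d in (0,.013,.03,.05):
  for x in (-.011,.011):
    print(d,x,proj(o["ee_pos"]+R@[x,-.0425,-d],p),proj(o["ee_pos"]+R@[x,-.057,-d],p),proj(o["ee_pos"]+R@[x,.0425,-d],ctrl.camera_params("side")))
E
```

```text
[0.54308729 0.05552596 0.05820773] [311.94378804 330.3256412 ] 0.1457081474697734 51.8845385881273
0 -0.011 [230.98718677 294.50215132] [203.37553017 294.53957273] [324.44442804 245.32285386]
0 0.011 [228.00654889 255.35612414] [199.40094969 255.3954548 ] [335.5136928  245.34003932]
0.013 -0.011 [225.60747581 306.59561294] [196.16296738 306.63533973] [324.43663124 240.06234124]
0.013 0.011 [222.21434207 265.21630522] [191.63684913 265.25819586] [335.60251278 240.08003343]
0.03 -0.011 [217.39230877 325.06311202] [185.14894251 325.10631634] [324.42622766 233.04303832]
0.03 0.011 [213.31552654 280.36492391] [179.7085587  280.41070952] [335.7210285  233.06141626]
0.05 -0.011 [205.47595921 351.85078092] [169.17281959 351.89893723] [324.41367633 224.57464728]
0.05 0.011 [200.29076777 302.53721227] [162.24977188 302.58861568] [335.86401076 224.59386717]
```

Both cameras put the open fingertips about 50 mm behind the reported TCP, not 13 mm, and there's no contact at TCP z=0.058, which agrees. I'll rely on force and pictures and go down in small steps.

>>> carry_out --increments '[[[0,0,2,0],[0,0,4,0],[0,0,6,0],[0,0,8,0],[0,0,8,0]]]'

```text
time: 5.2
ee_pos: [0.5429, 0.0555, 0.0498]
eef_rot: [0.998, -0.066, -0.0, 0.0]
force: [1.1, 0.1, -0.2]
width: 1.0
```

```bash
python3 - <<'E'
from h import *
o=ctrl.get_obs();print(o["ee_pos"],o["force"])
cv2.imwrite("pics/w5.png",ctrl.read_camera("wrist"))
cv2.imwrite("pics/s5.png",cv2.resize(ctrl.read_camera("side")[160:270,270:400],None,fx=5,fy=5,interpolation=cv2.INTER_CUBIC))
E
```

```text
[0.54291562 0.05551712 0.04982716] [ 1.06978732  0.10617678 -0.21405598]
```

View pics/w5.png

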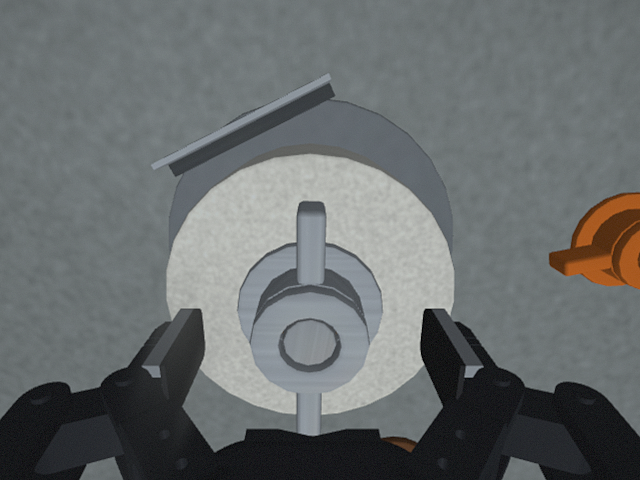

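View pics/s5.png

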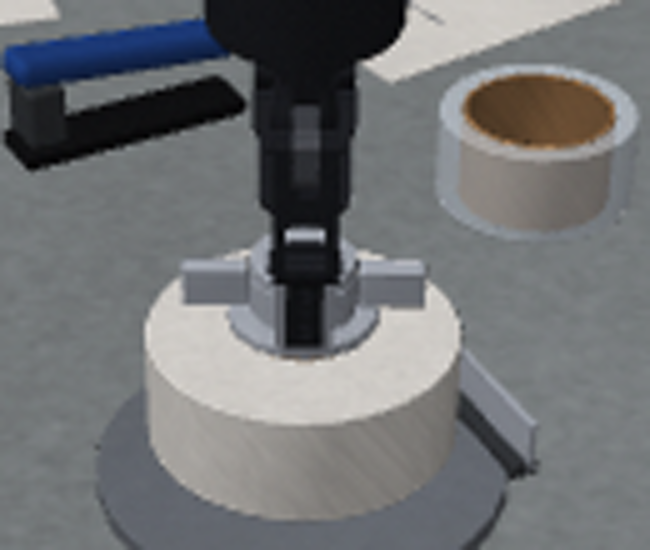

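>>> carry_out --increments '[[[0,0,2,0],[0,0,4,0],[0,0,6,0],[0,0,8,0],[0,0,10,0],[0,0,10,0]]]'

```text
time: 5.9
ee_pos: [0.5429, 0.0555, 0.0398]
eef_rot: [0.998, -0.066, -0.0, 0.0]
force: [-0.1, 0.3, 0.6]
width: 1.002
```

```bash
python3 - <<'E'
from h import *
o=ctrl.get_obs();print(o["ee_pos"],o["force"],o["wrist_torque"])
cv2.imwrite("pics/w6.png",ctrl.read_camera("wrist"))
cv2.imwrite("pics/s6.png",cv2.resize(ctrl.read_camera("side")[160:270,270:400],None,fx=5,fy=5,interpolation=cv2.INTER_CUBIC))
E
```

```text
[0.54291006 0.05552319 0.03983834] [-0.07245041  0.28343326  0.58033377] [ 0.00770258 -0.00578776 -0.02198273]
```

View pics/w6.png

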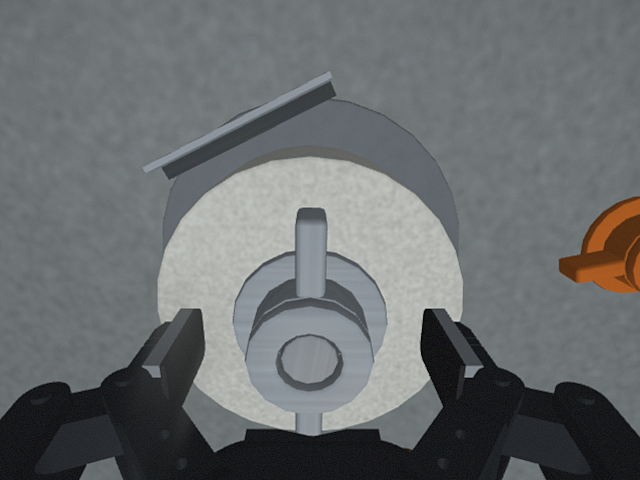

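View pics/s6.png

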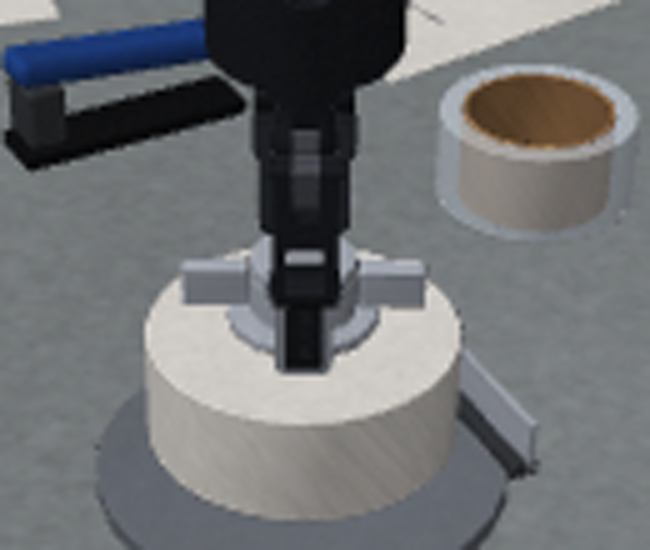

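The tip is at about z=0.091, roughly 14 mm above the roll.

>>> carry_out --increments '[[[0,0,3,0],[0,0,6,0],[0,0,8,0],[0,0,10,0],[0,0,11,0],[0,0,11,0]]]'

```text
time: 6.6
ee_pos: [0.543, 0.0555, 0.029]
eef_rot: [0.998, -0.066, -0.0, 0.0]
force: [0.2, -0.4, -0.8]
width: 1.001
```

>>> carry_out --increments '[[[0,0,1,0],[0,0,1,0]]]'

```text
time: 6.8
ee_pos: [0.5431, 0.0555, 0.0281]
eef_rot: [0.998, -0.066, -0.0, 0.0]
force: [-0.5, -0.3, 0.3]
width: 0.999
```

>>> carry_out --increments '[[[0,0,1,0],[0,0,1,0]]]'

```text
time: 7.0
ee_pos: [0.5432, 0.0555, 0.0273]
eef_rot: [0.998, -0.066, 0.0, -0.0]
force: [-0.3, 0.9, 1.8]
width: 1.001
```

>>> carry_out --increments '[[[0,0,1,0],[0,0,1,0]]]'

```text
time: 7.2
ee_pos: [0.5432, 0.0556, 0.0265]
eef_rot: [0.998, -0.066, 0.0, -0.0]
force: [-2.0, -0.0, 6.5]
width: 1.001
```

Contact is at TCP z≈0.0275, so the tip offset is about 49.5 mm. I'll press on gently.

>>> carry_out --increments '[[[0,0,1,0],[0,0,1,0]]]'

```text
time: 7.4
ee_pos: [0.5433, 0.0556, 0.0258]
eef_rot: [0.998, -0.066, 0.0, -0.0]
force: [-3.9, -1.0, 10.1]
width: 1.001
```

>>> carry_out --increments '[[[0,0,1,0],[0,0,1,0]]]'

```text
time: 7.6
ee_pos: [0.5433, 0.0556, 0.0249]
eef_rot: [0.998, -0.066, 0.0, -0.0]
force: [-4.0, -0.3, 10.6]
width: 1.002
```

>>> carry_out --increments '[[[0,0,1,0],[0,0,1,0]]]'

```text
time: 7.8
ee_pos: [0.5433, 0.0556, 0.0238]
eef_rot: [0.998, -0.066, 0.0, -0.0]
force: [-4.0, 0.2, 8.7]
width: 1.001
```

Past the peak.

>>> carry_out --increments '[[[0,0,1,0],[0,0,1,0]]]'

```text
time: 8.0
ee_pos: [0.543, 0.0556, 0.0222]
eef_rot: [0.998, -0.066, 0.0, -0.0]
force: [0.1, -0.7, -0.0]
width: 1.002
```

>>> carry_out --increments '[[[0,0,1,0],[0,0,1,0]]]'

```text
time: 8.2
ee_pos: [0.5429, 0.0555, 0.0209]
eef_rot: [0.998, -0.066, -0.0, 0.0]
force: [0.2, 0.1, -0.4]
width: 0.998
```

>>> carry_out --increments '[[[0,0,1,0],[0,0,1,0]]]'

```text
time: 8.4
ee_pos: [0.5429, 0.0555, 0.02]
eef_rot: [0.998, -0.066, -0.0, 0.0]
force: [0.0, 0.9, -0.1]
width: 1.002
```

```bash
python3 - <<'E'
from h import *
o=ctrl.get_obs();print(o["ee_pos"],o["force"],o["wrist_torque"])
cv2.imwrite("pics/s7.png",cv2.resize(ctrl.read_camera("side")[160:270,270:400],None,fx=5,fy=5,interpolation=cv2.INTER_CUBIC))
E
```

```text
[0.5429479  0.05554198 0.01995288] [ 0.03866514  0.87252644 -0.09183773] [-0.01020002  0.00517934 -0.01795298]
```

View pics/s7.png

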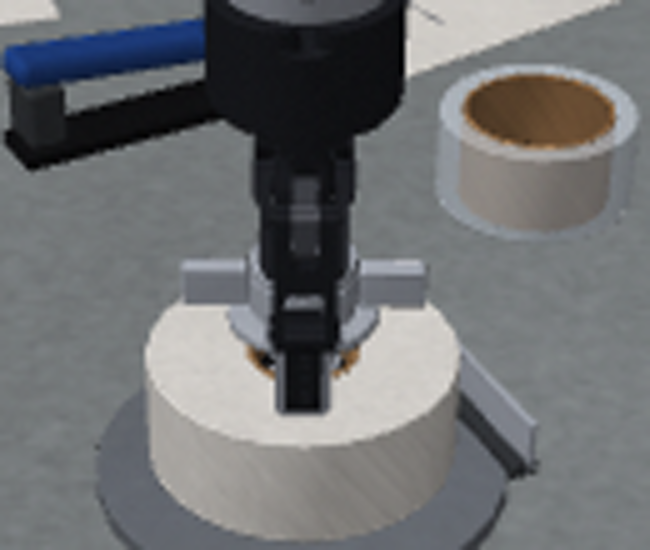

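The roll has dropped home: it is lower in the picture, the gap under the nut shows its brown bore, and the force is back to zero. Next I'll lift to wing height and part-close the fingers as a loose cage around the hub.

>>> carry_out --increments '[[[0,0,-10,0],[0,0,-22,0],[0,0,-30,0],[0,0,-34,0],[0,0,-34,0]]]'

```text
time: 8.95
ee_pos: [0.5434, 0.0556, 0.0551]
eef_rot: [0.998, -0.066, 0.001, -0.0]
force: [-0.2, -0.0, -0.6]
width: 1.001
```

>>> carry_out --increments '[[[0,0,0,0],[0,0,0,0],[0,0,0,0],[0,0,0,0],[0,0,0,0]]]' --fingers -0.27 --newtons 20

```text
time: 9.45
ee_pos: [0.543, 0.0555, 0.054]
eef_rot: [0.998, -0.066, -0.0, 0.0]
force: [0.2, -0.2, -0.1]
width: 0.636
```

```bash
python3 - <<'E'
from h import *
o=ctrl.get_obs();print(o["ee_pos"],o["force"],o["wrist_torque"],o["width"])
cv2.imwrite("pics/w8.png",ctrl.read_camera("wrist"))
cv2.imwrite("pics/s8.png",cv2.resize(ctrl.read_camera("side")[160:270,270:400],None,fx=5,fy=5,interpolation=cv2.INTER_CUBIC))
E
```

```text
[0.54301743 0.05552959 0.05404424] [ 0.16062874 -0.16692002 -0.10693029] [ 0.02868499 -0.02087702 -0.04852837] 0.6355463896041823
```

View pics/w8.png

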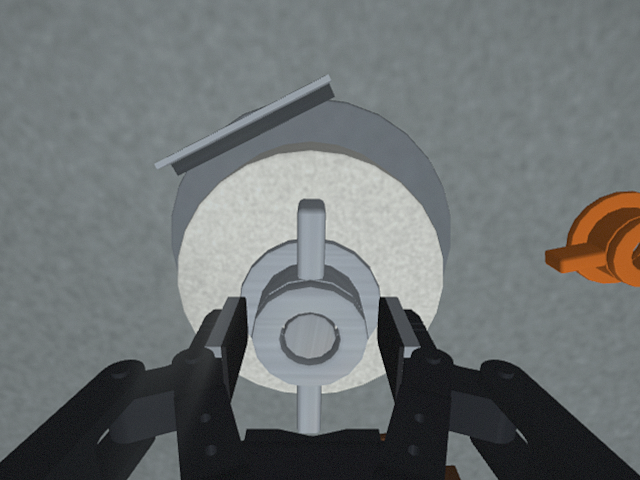

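View pics/s8.png

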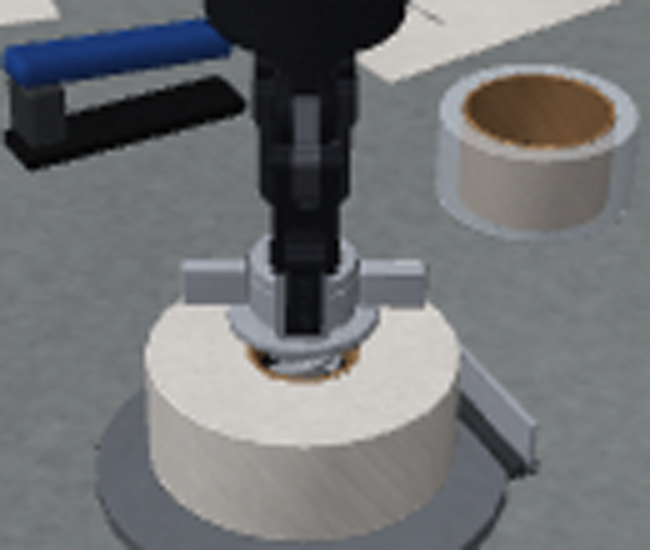

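The cage is around the hub with a 54 mm gap, its tips at about z=0.096 and flanking the hub at x=245 and x=380. I'll lower it 4 mm and turn counter-clockwise to meet the wings.

>>> carry_out --increments '[[[0,0,3,-0.14],[0,0,4,-0.28],[0,0,4,-0.42],[0,0,4,-0.56],[0,0,4,-0.7],[0,0,4,-0.82],[0,0,4,-0.9],[0,0,4,-0.95],[0,0,4,-1.0],[0,0,4,-1.05],[0,0,4,-1.1],[0,0,4,-1.15],[0,0,4,-1.15]]]'

```text
time: 10.85
ee_pos: [0.5431, 0.0556, 0.0502]
eef_rot: [0.873, 0.488, 0.0, 0.0]
force: [0.6, 0.6, -0.2]
width: 0.635
```

```bash
cat > look.py <<'E'
from h import *
import sys
o=ctrl.get_obs();R=Rn.from_quat(o["eef_rot"]).as_matrix()
print(o["time"],o["ee_pos"].round(4),"yaw",np.degrees(np.arctan2(R[1,0],R[0,0])).round(1),o["force"].round(1),o["wrist_torque"].round(2),o["width"].round(3),o["qpos"][5].round(2))
w=cv2.resize(ctrl.read_camera("wrist")[130:480,120:520],(480,420));s=cv2.resize(ctrl.read_camera("side")[185:255,285:375],(360,280),interpolation=cv2.INTER_CUBIC)
c=np.zeros((420,800,3),np.uint8);c[:,:480]=w;c[:280,480-40:][:, :360]=s
c=np.zeros((420,840,3),np.uint8);c[:,:480]=w;c[:280,480:]=s
cv2.imwrite("pics/"+sys.argv[1],cv2.resize(c,(800,400)))
E
python3 look.py l1.png
```

```text
Traceback (most recent call last):
  File "look.py", line 4, in <module>
    print(o["time"],o["ee_pos"].round(4),"yaw",np.degrees(np.arctan2(R[1,0],R[0,0])).round(1),o["force"].round(1),o["wrist_torque"].round(2),o["width"].round(3),o["qpos"][5].round(2))
                                                                                                                                             ^^^^^^^^^^^^^^^^
AttributeError: 'float' object has no attribute 'round'
```

```bash
sed -i 's/o\["width"\].round(3)/round(o["width"],3)/' look.py; python3 look.py l1.png
```

```text
10.85 [0.5431 0.0556 0.0502] yaw 58.4 [ 0.6  0.6 -0.2] [-0.02 -0.03  0.  ] 0.635 0.59
```

View pics/l1.png

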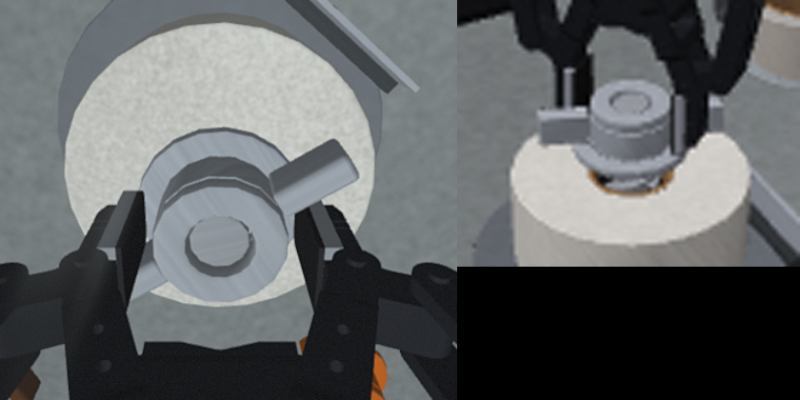

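The wing is just meeting the right finger's corner. The nut is still up on the crown.

>>> carry_out --increments '[[[0,0,0,-0.06],[0,0,0,-0.12],[0,0,0,-0.18],[0,0,0,-0.24],[0,0,0,-0.3],[0,0,0,-0.3]]]'

```text
time: 11.55
ee_pos: [0.5431, 0.0555, 0.0502]
eef_rot: [0.79, 0.613, 0.0, 0.0]
force: [-0.1, 0.4, 0.3]
width: 0.636
```

```bash
python3 look.py l2.png
```

```text
11.55 [0.5431 0.0555 0.0502] yaw 75.5 [-0.1  0.4  0.3] [-0.04 -0.01  0.02] 0.636 0.29
```

View pics/l2.png

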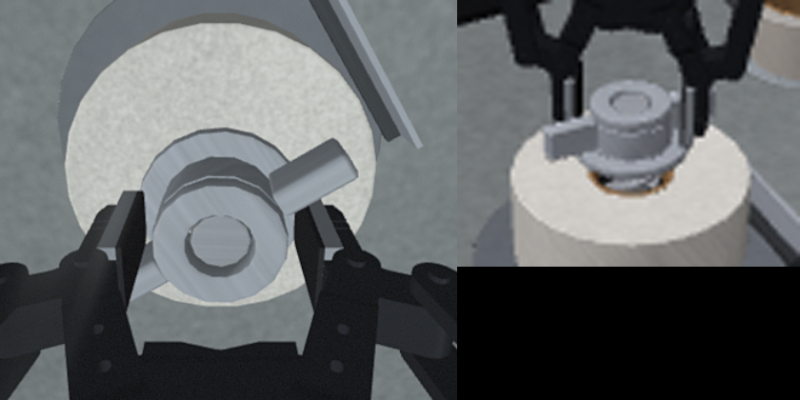

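The nut now turns with the fingers, and it has backed off about 17°. I'll continue.

>>> carry_out --increments '[[[0,0,0,-0.06],[0,0,0,-0.12],[0,0,0,-0.18],[0,0,0,-0.24],[0,0,0,-0.3],[0,0,0,-0.3]]]'

```text
time: 12.25
ee_pos: [0.543, 0.0556, 0.0502]
eef_rot: [0.69, 0.724, 0.0, -0.0]
force: [-0.5, 0.9, -0.1]
width: 0.636
```

```bash
python3 look.py l3.png
```

```text
12.25 [0.543  0.0556 0.0502] yaw 92.7 [-0.5  0.9 -0.1] [-0.03  0.05  0.02] 0.636 -0.01
```

View pics/l3.png

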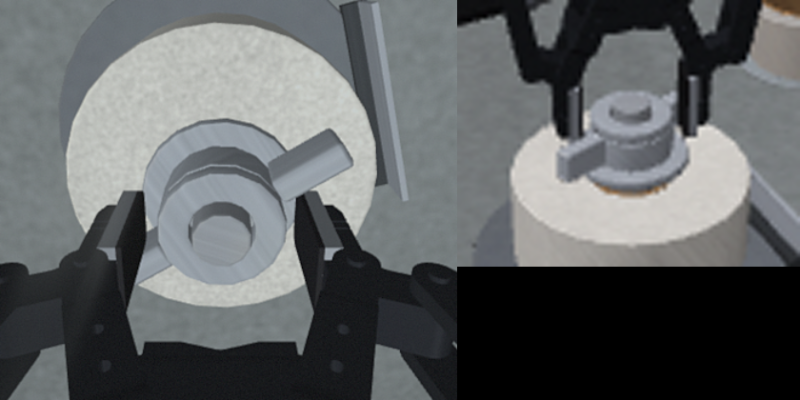

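The nut has dropped: the stud now stands out above the hub, and the flange is just above the roll. I'll lift clear, turn the tool to the other side of the wings, lower again and drive clockwise.

>>> carry_out --increments '[[[0,0,0,0.06],[0,0,-12,0.06],[0,0,-26,0.06],[0,0,-34,0],[0,0,-34,-0.15],[0,0,-34,-0.3],[0,0,-34,-0.45],[0,0,-34,-0.6],[0,0,-34,-0.75],[0,0,-34,-0.9],[0,0,-34,-1.05],[0,0,-34,-1.2],[0,0,-34,-1.35],[0,0,-34,-1.5],[0,0,-34,-1.6],[0,0,-34,-1.6],[0,0,-34,-1.6]]]'

```text
time: 14.05
ee_pos: [0.5433, 0.0556, 0.0851]
eef_rot: [-0.037, 0.999, -0.0, 0.001]
force: [-0.8, -0.2, -0.3]
width: 0.633
```

```bash
python3 look.py l4.png
```

```text
14.05 [0.5433 0.0556 0.0851] yaw -175.7 [-0.8 -0.2 -0.3] [-0.03 -0.04  0.  ] 0.633 -1.61
```

View pics/l4.png

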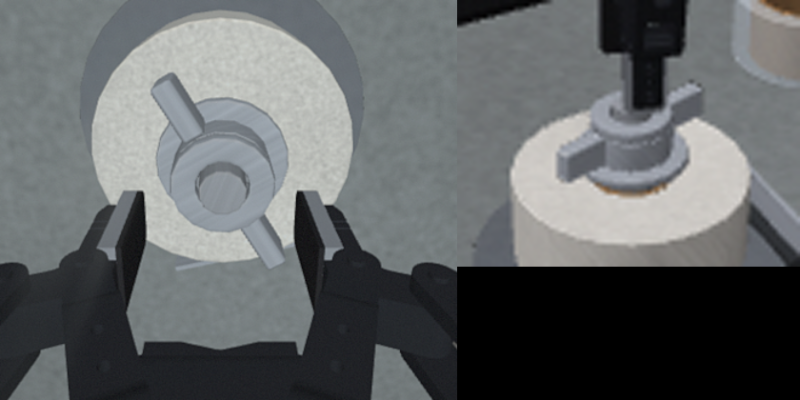

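The wings lie about 30° off the tool's x axis, so the way down is clear.

>>> carry_out --increments '[[[0,0,14,0],[0,0,28,0],[0,0,36,0],[0,0,40,0.05],[0,0,41,0.15],[0,0,41,0.28],[0,0,41,0.4],[0,0,41,0.5],[0,0,41,0.6],[0,0,41,0.7],[0,0,41,0.8],[0,0,41,0.8]]]'

```text
time: 15.35
ee_pos: [0.5428, 0.0556, 0.0423]
eef_rot: [0.354, 0.935, -0.0, -0.0]
force: [0.2, -0.1, -0.2]
width: 0.636
```

```bash
python3 look.py l5.png
```

```text
15.35 [0.5428 0.0556 0.0423] yaw 138.5 [ 0.2 -0.1 -0.2] [0.05 0.04 0.03] 0.636 -0.81
```

View pics/l5.png

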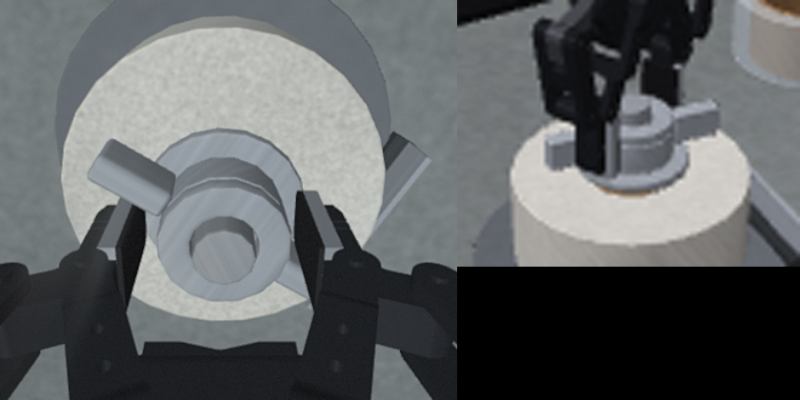

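The nut is following clockwise. I'll continue while lowering slowly.

>>> carry_out --increments '[[[0,0,0.5,0.1],[0,0,1,0.2],[0,0,1,0.3],[0,0,1.5,0.4],[0,0,1.5,0.5],[0,0,2,0.6],[0,0,2,0.7],[0,0,2.5,0.8],[0,0,2.5,0.8]]]'

```text
time: 16.35
ee_pos: [0.543, 0.0555, 0.0404]
eef_rot: [0.69, 0.724, -0.0, -0.0]
force: [0.5, 0.1, 0.5]
width: 0.636
```

```bash
python3 look.py l6.png
```

```text
16.35 [0.543  0.0555 0.0404] yaw 92.8 [0.5 0.1 0.5] [-0.02  0.04  0.02] 0.636 -0.01
```

View pics/l6.png

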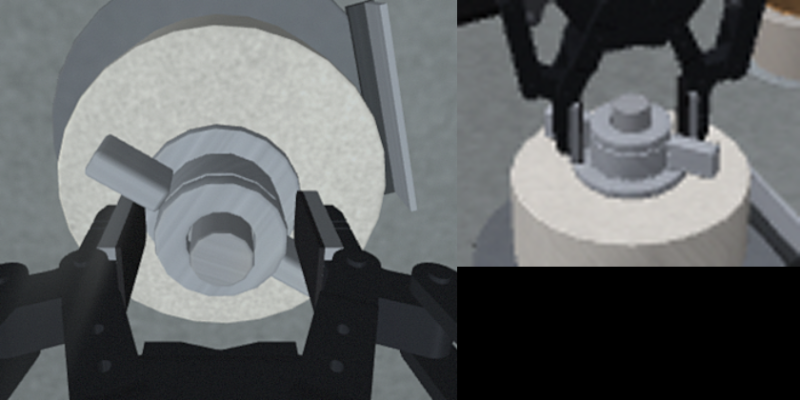

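>>> carry_out --increments '[[[0,0,0.5,0.1],[0,0,1,0.2],[0,0,1,0.3],[0,0,1.5,0.4],[0,0,2,0.5],[0,0,2,0.5]]]'

```text
time: 17.05
ee_pos: [0.543, 0.0555, 0.0386]
eef_rot: [0.847, 0.531, -0.0, -0.0]
force: [-0.2, -0.9, 0.7]
width: 0.636
```

```bash
python3 look.py l7.png
```

```text
17.05 [0.543  0.0555 0.0386] yaw 64.2 [-0.2 -0.9  0.7] [-0.01  0.04  0.  ] 0.636 0.49
```

View pics/l7.png

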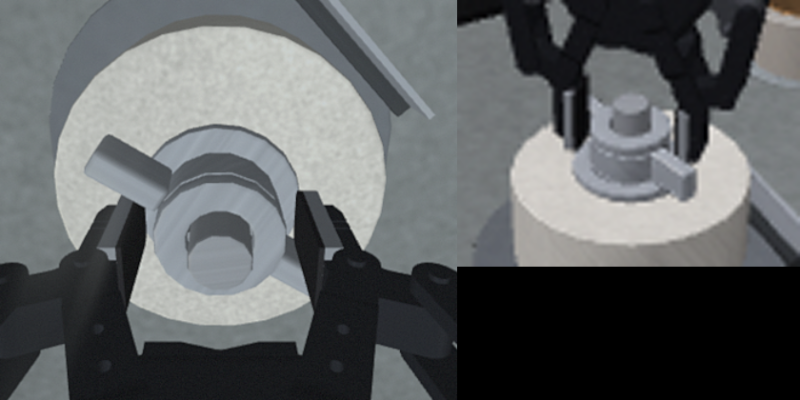

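>>> carry_out --increments '[[[0,0,0,0.07],[0,0,0,0.14],[0,0,0.5,0.2],[0,0,0.5,0.2]]]'

```text
time: 17.55
ee_pos: [0.5431, 0.0555, 0.0382]
eef_rot: [0.896, 0.444, 0.0, -0.0]
force: [0.0, 0.2, 0.4]
width: 0.631
```

```bash
python3 look.py l8.png
```

```text
17.55 [0.5431 0.0555 0.0382] yaw 52.8 [0.  0.2 0.4] [ 0.01 -0.01  0.03] 0.631 0.68
```

View pics/l8.png

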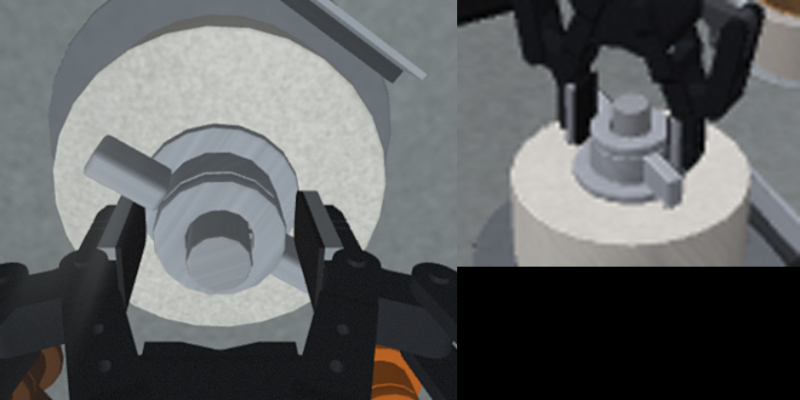

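>>> carry_out --increments '[[[0,0,0,0.06],[0,0,0,0.12],[0,0,0.5,0.16],[0,0,0.5,0.16]]]'

```text
time: 18.05
ee_pos: [0.5431, 0.0555, 0.0377]
eef_rot: [0.929, 0.371, 0.0, -0.0]
force: [-0.5, 0.5, 1.4]
width: 0.631
```

```bash
python3 look.py l9.png
```

```text
18.05 [0.5431 0.0555 0.0377] yaw 43.6 [-0.5  0.5  1.4] [ 0.04  0.02 -0.05] 0.631 0.84
```

>>> carry_out --increments '[[[0,0,0,0.05],[0,0,0,0.1],[0,0,0,0.1]]]'

```text
time: 18.45
ee_pos: [0.5431, 0.0555, 0.0377]
eef_rot: [0.946, 0.324, 0.0, 0.0]
force: [-1.1, 0.2, -0.6]
width: 0.635
```

```bash
python3 look.py l10.png
```

```text
18.45 [0.5431 0.0555 0.0377] yaw 37.8 [-1.1  0.2 -0.6] [ 0.03  0.01 -0.04] 0.635 0.95
```

View pics/l10.png

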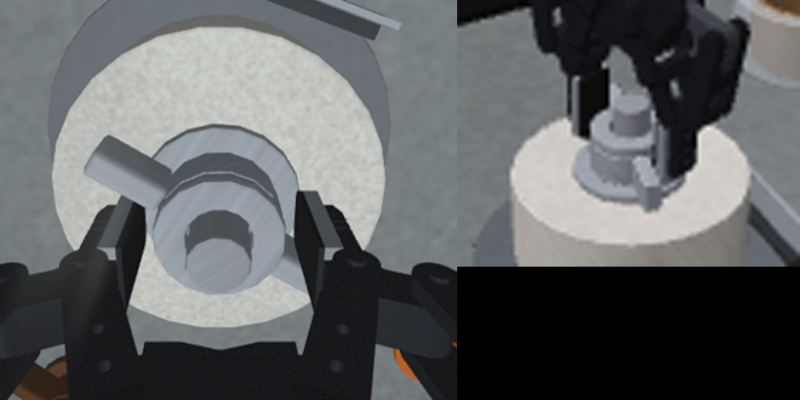

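>>> carry_out --increments '[[[0,0,0,0.05],[0,0,0,0.1],[0,0,0,0.1]]]'

```text
time: 18.85
ee_pos: [0.5431, 0.0555, 0.0377]
eef_rot: [0.961, 0.276, -0.0, 0.0]
force: [-0.3, -1.1, -0.2]
width: 0.639
```

```bash
python3 look.py l11.png
```

```text
18.85 [0.5431 0.0555 0.0377] yaw 32.1 [-0.3 -1.1 -0.2] [0.03 0.02 0.04] 0.639 1.05
```

>>> carry_out --increments '[[[0,0,0,0.05],[0,0,0,0.1],[0,0,0,0.1]]]'

```text
time: 19.25
ee_pos: [0.5431, 0.0555, 0.0377]
eef_rot: [0.974, 0.228, -0.0, -0.0]
force: [-0.2, -0.1, -0.6]
width: 0.637
```

```bash
python3 look.py l12.png
```

```text
19.25 [0.5431 0.0555 0.0377] yaw 26.3 [-0.2 -0.1 -0.6] [0.04 0.04 0.04] 0.637 1.15
```

View pics/l12.png

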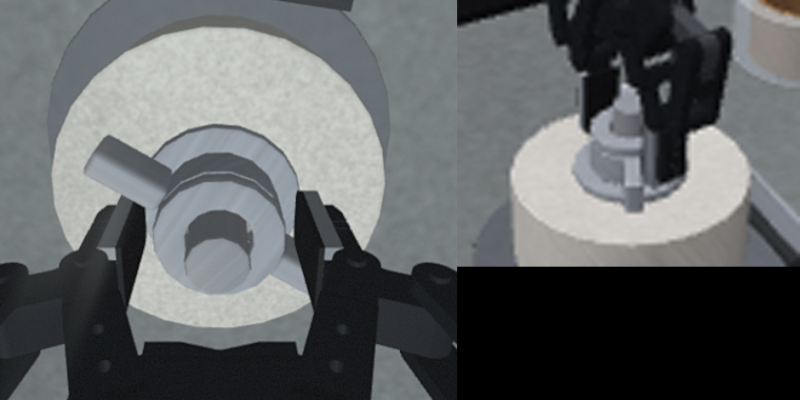

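The last frames look unchanged relative to the tool, so I'll measure the nut's height.

```bash
python3 - <<'E'
from h import *
p=ctrl.camera_params("wrist");im=ctrl.read_camera("wrist")
for z,col in ((.096,(0,0,255)),(.099,(0,255,0))):
    for r,zz in ((.022,z),(.031,z-.024)):
        t=np.linspace(0,2*np.pi,120)
        pts=np.array([proj([.5430+r*np.cos(a),.0555+r*np.sin(a),zz],p) for a in t])
        cx=pts*3.3-np.array([210,200])*3.3
        globals().setdefault('L',[]).append((cx,col))
c=cv2.resize(im[200:380,210:420],None,fx=3.3,fy=3.3,interpolation=cv2.INTER_CUBIC)
cv2.imwrite("pics/m0.png",c.copy())
t=np.linspace(0,2*np.pi,120)
L.append((np.array([proj([.5430+.01*np.cos(a),.0555+.01*np.sin(a),.11],p) for a in t])*3.3-np.array([210,200])*3.3,(255,0,0)))
for cx,col in L: cv2.polylines(c,[cx.astype(np.int32)],True,col,1)
cv2.imwrite("pics/m1.png",c)
s=ctrl.read_camera("side")
cv2.imwrite("pics/m2.png",cv2.resize(s[200:260,295:365],None,fx=9,fy=9,interpolation=cv2.INTER_CUBIC))
E
```

```text
(no output)
```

View pics/m1.png

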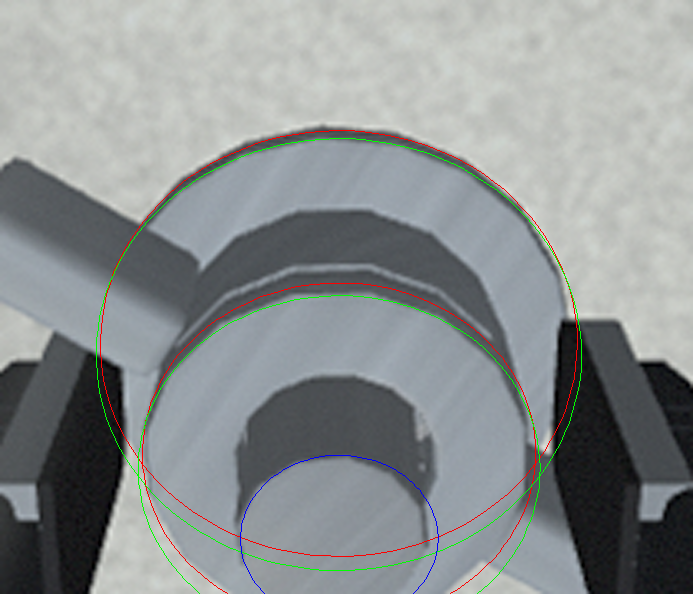

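View pics/m2.png

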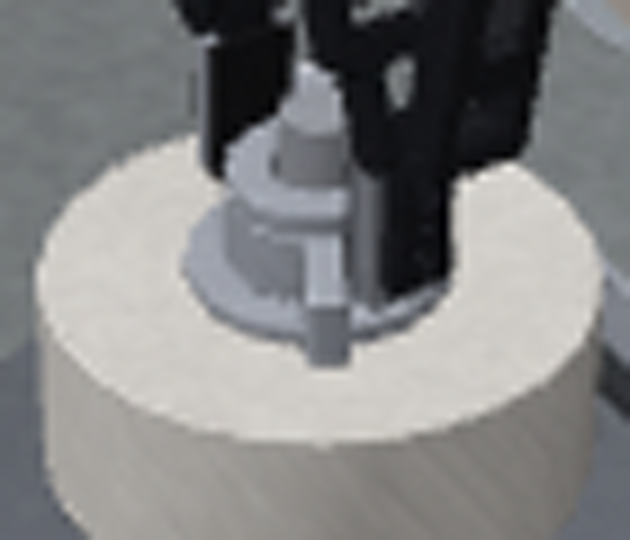

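```bash
python3 - <<'E'
import cv2,numpy as np
f=lambda n:cv2.cvtColor(cv2.imread(f"pics/{n}.png"),cv2.COLOR_BGR2GRAY)[120:300,85:300].astype(np.float32)
for a,b in (("l8","l9"),("l9","l10"),("l10","l11"),("l11","l12")):
    A,B=f(a),f(b);print(a,b,[cv2.phaseCorrelate(A[:, :],B)[0]], "wing",cv2.phaseCorrelate(A[0:80,0:90].copy(),B[0:80,0:90].copy())[0],"hub",cv2.phaseCorrelate(A[50:175,70:200].copy(),B[50:175,70:200].copy())[0])
E
```

```text
l8 l9 [(0.035722990958646506, -0.019776105857800985)] wing (0.1131303864125357, 0.027848171504317065) hub (0.2873115575328882, 0.48809248932693805)
l9 l10 [(-0.04578708214047822, 0.08759305635994963)] wing (-0.07747062110634317, 0.12835464042586864) hub (0.4028418710677357, 0.5386237330963226)
l10 l11 [(-0.02066954414802069, 0.03657666945599658)] wing (-0.031958401547377946, -0.10060395442408776) hub (0.45370976229861526, 0.5454914191493927)
l11 l12 [(-0.014756624297845633, 0.022274711652272572)] wing (0.045138296453501425, -0.004457634933388022) hub (0.4467136895914905, 0.5553290397288961)
```

```bash
python3 - <<'E'
import cv2,numpy as np
ims=[cv2.imread(f"pics/{n}.png")[100:300,40:400] for n in("l10","l12")]
cv2.imwrite("pics/cmp.png",cv2.resize(np.vstack(ims),None,fx=1.5,fy=1.5))
E
```

```text
(no output)
```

View pics/cmp.png

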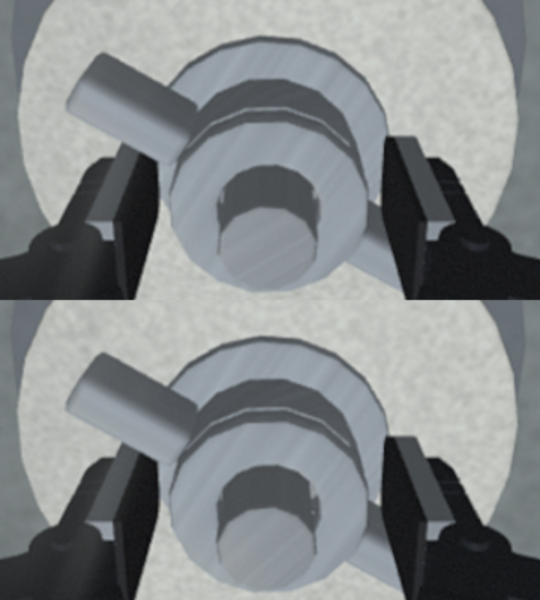

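>>> carry_out --increments '[[[0,0,0,0.05],[0,0,0,0.1],[0,0,0,0.1]]]'

```text
time: 19.75
ee_pos: [0.5431, 0.0556, 0.0377]
eef_rot: [0.984, 0.179, -0.0, -0.0]
force: [0.1, -0.3, -0.4]
width: 0.632
```

```bash
python3 look.py l13.png
```

```text
19.75 [0.5431 0.0556 0.0377] yaw 20.6 [ 0.1 -0.3 -0.4] [ 0.02 -0.01 -0.  ] 0.632 1.25
```

>>> carry_out --increments '[[[0,0,0,0.05],[0,0,0,0.1],[0,0,0,0.1]]]'

```text
time: 20.15
ee_pos: [0.5431, 0.0557, 0.0377]
eef_rot: [0.992, 0.13, 0.0, -0.0]
force: [-0.0, 2.4, -0.1]
width: 0.635
```

```bash
python3 look.py l14.png
```

```text
20.15 [0.5431 0.0557 0.0377] yaw 14.9 [-0.   2.4 -0.1] [ 0.28 -0.04  0.08] 0.635 1.35
```

View pics/l14.png

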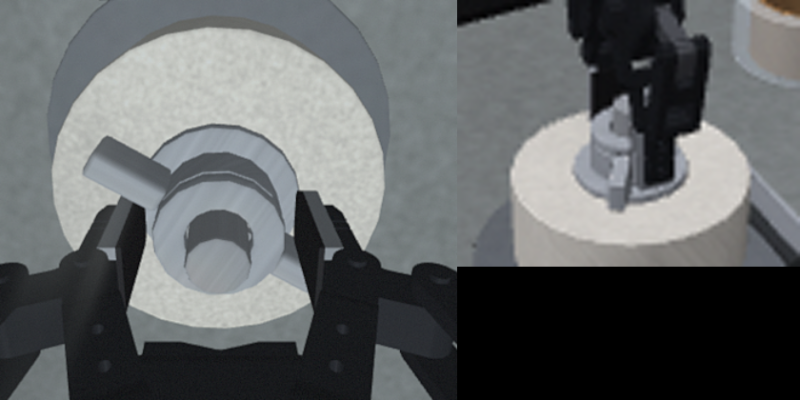

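Resistance has now appeared (2.4 N sideways at the wings), so the nut is snug. I'll back the fingers away, open, lift clear and check.

>>> carry_out --increments '[[[0,0,0,-0.1],[0,0,0,-0.3],[0,0,0,-0.4],[0,0,-5,-0.45],[0,0,-20,-0.45],[0,0,-45,-0.45],[0,0,-80,-0.45],[0,0,-110,-0.45],[0,0,-130,-0.45],[0,0,-130,-0.45]]]' --fingers -1

```text
time: 21.25
ee_pos: [0.5442, 0.0554, 0.1706]
eef_rot: [0.938, 0.348, 0.002, 0.001]
force: [0.1, 0.3, -0.9]
width: 0.997
```

```bash
python3 - <<'E'
from h import *
o=ctrl.get_obs();print(o["time"],o["ee_pos"],o["force"],o["width"])
p=ctrl.camera_params("wrist");im=ctrl.read_camera("wrist")
t=np.linspace(0,2*np.pi,120)
u=proj([.543,.0555,.08],p);o0=np.array([max(0,u[0]-110),max(0,u[1]-80)]).astype(int)
c=cv2.resize(im[o0[1]:o0[1]+170,o0[0]:o0[0]+220],None,fx=3.4,fy=3.4,interpolation=cv2.INTER_CUBIC)
for r,z,col in ((.022,.096,(0,0,255)),(.031,.072,(0,0,255)),(.01,.11,(255,0,0)),(.065,.066,(0,200,0))):
    q=np.array([proj([.543+r*np.cos(a),.0555+r*np.sin(a),z],p) for a in t])
    cv2.polylines(c,[((q-o0)*3.4).astype(np.int32)],True,col,1)
cv2.imwrite("pics/f1.png",c)
s=ctrl.read_camera("side");p=ctrl.camera_params("side")
c=cv2.resize(s[195:270,285:380],None,fx=7,fy=7,interpolation=cv2.INTER_CUBIC)
for r,z,col in ((.022,.096,(0,0,255)),(.031,.072,(0,0,255)),(.01,.11,(255,0,0)),(.065,.066,(0,200,0))):
    q=np.array([proj([.543+r*np.cos(a),.0555+r*np.sin(a),z],p) for a in t])
    cv2.polylines(c,[((q-[285,195])*7).astype(np.int32)],True,col,1)
cv2.imwrite("pics/f2.png",c)
cv2.imwrite("pics/f2r.png",cv2.resize(s[195:270,285:380],None,fx=7,fy=7,interpolation=cv2.INTER_CUBIC))
cv2.imwrite("pics/f3.png",ctrl.read_camera("top"))
E
```

```text
21.25 [0.54419912 0.05542689 0.17058528] [ 0.09849752  0.26897423 -0.90659815] 0.9970650056318776
```

View pics/f1.png

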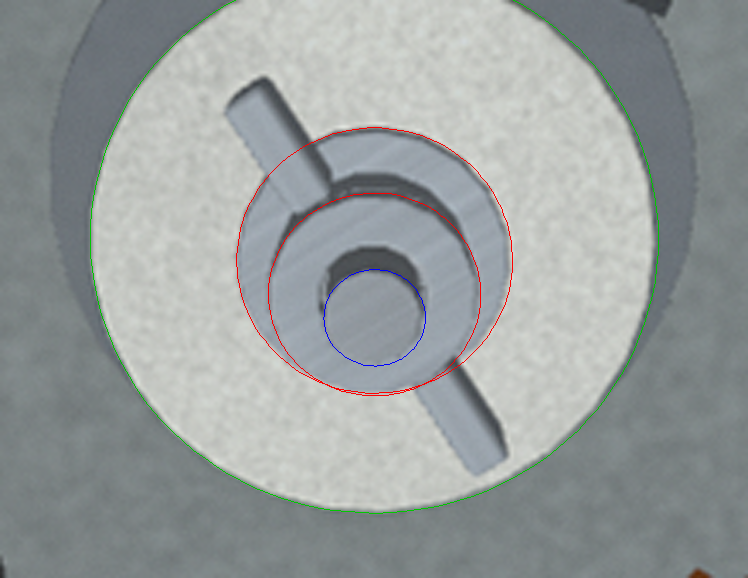

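View pics/f2.png

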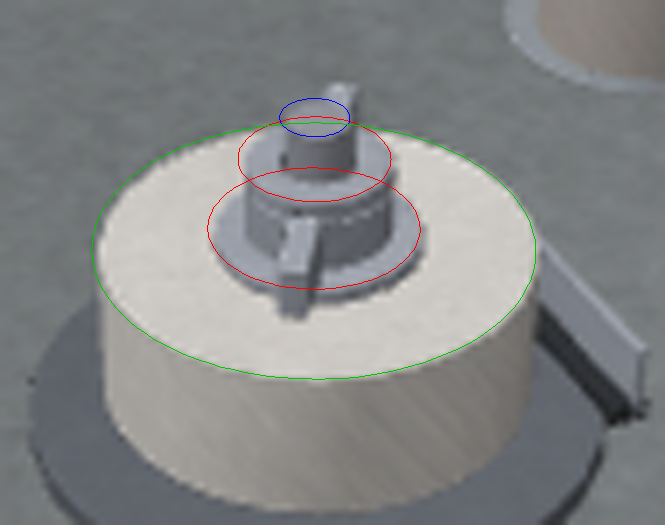

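View pics/f2r.png

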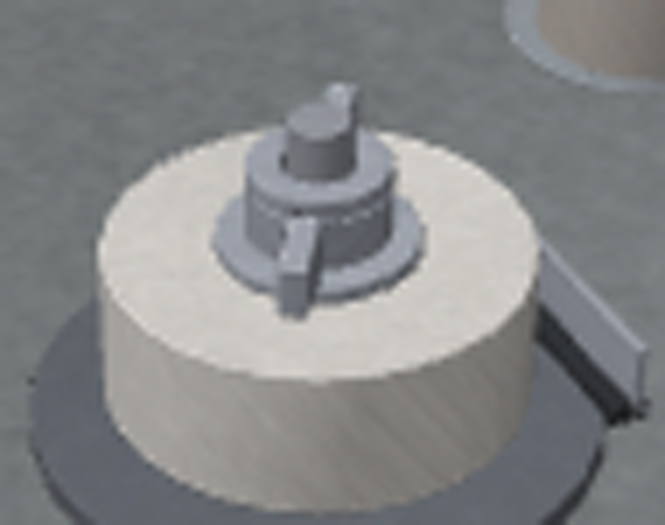

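View pics/f3.png

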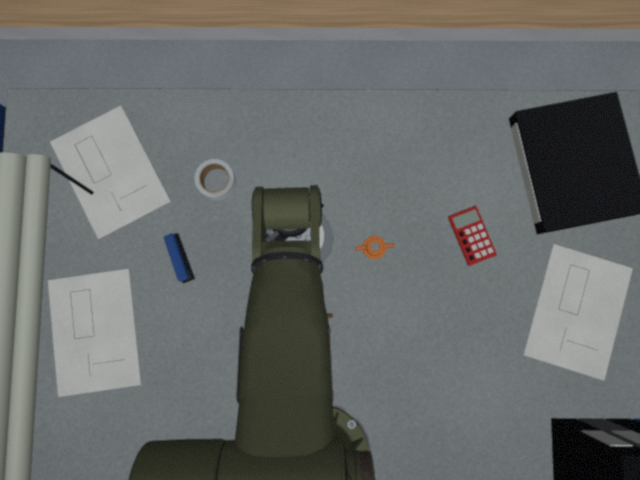

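The overlays for a seated nut (hub top 96 mm, flange top 72 mm) and a home roll (66 mm) match the wrist picture. In the side view the nut is level with no gap under the flange. The stapler, calculator and tape are at the same pixels as at the start, and the gripper is clear.

```bash
python3 -c "
from bench import ctrl
print(ctrl.hand_in()); print(ctrl.get_obs()['time'])"
```

```text
the job is handed in; nothing more can be done
None
the job is handed in; nothing more can be done
```

I pressed the roll home, dropped the wing nut into its thread, screwed it down flat on the roll and handed the job in at about 21 s of the 51 s allowed. The hand-in gives no verdict.

- **Roll:** I pressed it with the open fingers straddling the hub. The highest force I read was about 11 N, then it clicked and the force fell to zero.
- **Nut:** A loose finger cage backed it off until it dropped, about 34° of tool turn after the wings were met. I then drove it clockwise until it resisted.
- **Last checks:** In the wrist picture the nut and roll match the seated heights to within about 1 mm, and the nut is centred. The side picture shows it level with no gap under the flange. The stapler, calculator and tape roll look unmoved, and the gripper is open and clear.

Three things did not agree with the task text or with each other:
- **Fingertips:** With the gripper open, they sat about 50 mm behind the reported TCP, not the stated 13 mm. I went by force and pictures instead.
- **Screw-down angle:** I estimate the nut turned about 145° clockwise, against the expected 90 to 125°. It did not visibly descend over the last 30° or so, so it was probably already seated and taking up play or turning the roll.
- **Side camera:** Its overlay was off by about 1 mm from the wrist camera, which is within calibration.

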